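# Bring the trolley wheel's valve to the top

## Robot

A 7-joint arm with a two-finger parallel gripper is mounted at the origin on the work surface. World frame = base frame: x ahead of the robot, y to its left, z up, the work surface at z = 0. Lengths are in mm, angles in degrees, forces in N, time in s.
With the tool pointing down it reaches from about 400 to 900 mm from the base axis. Payload 5.5 kg.
Tool frame: the origin (TCP) lies on the centre line of the jaws, within the pads' length; the fingertips stand 14 mm ahead of it and the grasp point (between the pads) lies 5 mm behind it; z points along the fingers, y is the line along which they close (so a half turn about z gives the same grasp; the last joint's range is limited). The gripper opens to 85 mm and grips with 20 to 120 N. Pads are 22 mm wide; open, the fingers measure 114 mm over their backs; the gripper's body (76 mm by 85 mm) begins 54 mm behind the grasp point. The pads swing forward as they close: fully open they stand 13 mm farther back than shut.
Start: joints at [88.877, 28.699, -24.465, 88.831, 12.651, 65.22, -12.049], TCP at [181.413, -624.171, 245.31] pointing down, gripper open.
Joint ranges: [-164.97, 164.97], [-17.58, 116.51], [-87.97, 89.64], [11.32, 138.91], [-80.73, 260.73], [10.89, 115.49], [-147.41, 147.41]. Speed limits (degrees/s): [147.25, 147.25, 180, 180, 180, 180, 180].

## Interface

Orientations are given as a 3x3 rotation matrix whose columns are the frame's x, y, z axes.
In Python, from plant import read_state, get_image, close_job gives the robot as it stands.
- The arm moves only by the tool play_rows, never from a script. Its argument "increments" is a list of rows, each a list of 3 entries, a list of its own where there are three numbers: the opening, from -1 (shut) to 1 (fully open), then the shift along the world's x, y, z in cm, then the turn, a rotation vector about the world's x, y, z in units of 6 degrees (1.0 is 6 degrees). In form: [[claw, [tx, ty, tz], [rx, ry, rz]], ...]. A call has 1 to 10 rows; each row shifts and turns the commanded pose from where the row before left it; what a row does not reach is not made up. A row lasts 1/12 s, in which the tool goes at most 41.7 mm and 7.16 degrees, less where a joint would pass 70% of its speed; a pose out of reach is approached as far as the arm can. A call is refused whole if a number of a shift passes 4.17 or a number of a turn 1, either way. A call with a gripper value outside its range is refused whole. The fingers move at their own pace and stop on an object; "grip_force" is the grip in N (left out, the last holds). Time passes only in rows, so rows that do not move let the fingers close. It gives the time, the measured TCP pose, the force, the opening and the grip force at its end, in the units of the state.
- read_state(): the state, without advancing time (a new reading comes with each control period).
- get_image(name): name is "side" or "top"; returns a dict with "pixels" (420x560x3 uint8, red, green, blue), "mtx" (3x3 intrinsics, pixels), "view" (4x4, takes a point from world to camera coordinates). Camera axes: x right, y up, looking along -z (the intrinsics and any distortion apply to the point x, -y, -z); pixel columns grow to the right and rows downward; lengths in mm; the calibration is good to about 2 mm. A picture is of the moment at which its call begins. There is no depth.
- close_job(): hands the job in; it is judged then, once.
The state is a dict: "clock": time; "qpos": joint angles; "joint_velocities": joint speeds; "joint_torque": joint torques, N m; "ee_pos": TCP position; "ee_rot": TCP orientation; "force": force on the tool from outside, world axes, zero at the start; "moment": the same for the moment, N m; "width": finger opening in mm; "gripper_force": force on a finger pad.
Only numpy, scipy, OpenCV 4.12 (cv2) and the standard library are available. Lean on these libraries where they do the work, as an engineer would, in place of code of your own. Each camera call takes 0.05 s, during which the arm holds its last target. There are 200 camera calls.

## Task

A spoked trolley wheel hangs in a wheel stand on the carver's bench, ready to be pumped up. Push its spokes round with the fingertips, one after another, until the valve stem is at the very top of the wheel, straight above the axle, and leave the wheel there at rest. Push on the spokes only, not on the tyre or the stem; do not lift the wheel out of the stand's slots, and leave the other things on the bench where they are.

Things in the scene. Friction and masses are not known exactly. Their poses are not given: they have to be found in the camera images.
- stand: Grey steel wheel stand, fixed to the bench, 178 (x) by 220 mm (y). Origin: centre of its underside. Its x axis is the level axle line; the -x side is the front and faces roughly to the robot; y is across the wheel, z up. Floor bars 16 mm high; at x = -78 and +78 mm an A-frame of 12 mm rods, y = +-75 mm at the floor to +-12 mm under the axle, with an open slot on top (27 mm wide).
- axle_mid (a point): Fixed point of the stand on the axle line in the wheel's mid plane, 165 mm above the bench. The slots' tops are 14 mm above this height. The wheel's hub is 44 mm in diameter and reaches 58 mm to each side of the mid plane, with 60 mm flange discs at 50 mm; the bare 12 mm axle reaches 90 mm to each side.
- wheel (a joint): Wheel angle, rad. 0: valve stem at the very bottom; pi, -pi or any odd multiple: at the very top. At angle a the stem lies from the axle towards y = sin a, z = -cos a of the stand. Pushing down a spoke on the stand's +y side makes it decrease, on the -y side increase. Turns endlessly both ways; drag about 0.07 N m (1 to 2 N on a spoke); stays where it is left.
- axle (a joint): How far the axle with the wheel is lifted in the stand's open slots, m; 0 is fully down, held there only by its own weight of about 0.95 kg.
- spoke (a point): Point on the centre line of one of the front spokes, 62 mm from the axle and 28 mm in front of the mid plane. Six straight round 10 mm steel spokes, 60 degrees apart, the stem midway between two; each runs from 50 mm in front of the mid plane at radius 22 mm to 6 mm in front at radius 102 mm. Six like ones behind. This one is at wheel angle + 30 degrees (stem at wheel angle).
- tyre: Black rubber tyre with the valve stem, turning with the wheel; origin at the wheel's centre on the axle. 270 mm outside diameter, 32 mm thick (its front is 16 mm in front of the mid plane, inner edge at radius 103 mm); the aluminium rim inside it reaches in to radius 97 mm.
- stem_root (a point): Point on the valve stem at 100 mm from the axle, where it leaves the rim, in the wheel's mid plane. The stem is a 9 mm brass tube with a black 13 mm cap, pointing from the rim towards the axle.
- stem_tip (a point): Inner end of the valve stem's black cap, 62 mm from the axle, in the wheel's mid plane.
- blank: Bystander: limewood carving blank, 110 x 70 x 60 mm high; origin under its centre.
- glue: Bystander: white glue bottle, 54 mm diameter, 150 mm high; origin under its centre.
- jar: Bystander: glass jar, 60 mm diameter, 75 mm high, standing beside the stand; origin under its centre.
- gouge: Bystander: gouge with a wooden handle lying on the bench, about 0.2 m long.
- pump: Bystander: small flat foot pump, 50 x 120 mm, 32 mm high, lying beside the stand; origin under its centre.
- bird: Bystander: carved wooden bird on a foot, about 140 mm long, 111 mm high; origin under its foot.
- brush: Bystander: paint brush lying on the bench in front of the stand, about 0.2 m long.

How it is judged:
By the outcome, as a careful person would: the job done as asked, in the order asked, and still so for the second after the job is handed in, with the robot touching nothing.
It also fails if it takes over 58 s, if anything falls off the work surface, if the arm or the gripper's body presses on something with over 40 N, if the wrist force passes 120 N, or if a joint passes its speed limit or range.

## Working session

There is one attempt and no reset: what is moved stays moved. The work goes in short steps, Python scripts to look and compute and a tool call to move; the robot and the scene stay as the last step left them, time stands still between calls to the robot, and variables do not carry over. Pictures are saved under pics/ and viewed, at most 10 in all, crops included, and the job is handed in when it is done.

Besides the shell and the picture viewer there is one more tool, called after "Emit:" in YAML: its name, and indented under it one key for each argument. play_rows: Moves the arm, as the interface text tells. Its arguments: {"type":"object","properties":{"increments":{"type":"array"},"grip_force":{"type":"number"}},"required":["increments"]}

```bash
mkdir -p pics
cat > h.py <<'E'
import numpy as np, cv2, json
from plant import read_state, get_image, close_job
def snap(n,f):
    d=get_image(n); cv2.imwrite('pics/'+f+'.png',d['pixels'][:,:,::-1]); np.savez('pics/'+f+'.npz',**{k:d[k] for k in('pixels','mtx','view')}); return d
def load(f): return np.load('pics/'+f+'.npz')
def proj(d,P):
    P=np.atleast_2d(np.asarray(P,float)); c=P@d['view'][:3,:3].T+d['view'][:3,3]; c=c*[1,-1,-1]; u=c@d['mtx'].T; return u[:,:2]/u[:,2:]
def ray(d,p):
    R=d['view'][:3,:3];t=d['view'][:3,3]; v=np.linalg.inv(d['mtx'])@[p[0],p[1],1]; v=R.T@(v*[1,-1,-1]); return -R.T@t, v/np.linalg.norm(v)
def onz(d,p,z):
    o,v=ray(d,p); return o+v*(z-o[2])/v[2]
def tri(d1,p1,d2,p2):
    o1,v1=ray(d1,p1);o2,v2=ray(d2,p2); s=np.linalg.lstsq(np.c_[v1,-v2],o2-o1,rcond=None)[0]; a=o1+v1*s[0];b=o2+v2*s[1]; return (a+b)/2,np.linalg.norm(a-b)
E
python3 -c "
from h import *
for n in('side','top'):
    d=snap(n,n+'0'); print(n,list(d), d['mtx'].tolist(), (-d['view'][:3,:3].T@d['view'][:3,3]).round(), d['view'][:3,:3].round(3).tolist())
print(read_state())"
```

```text
side ['pixels', 'mtx', 'view'] [[452.02944957525375, 0.0, 283.56231302713945], [0.0, 452.02944957525375, 209.22598795724602], [0.0, 0.0, 1.0]] [ 283.  870. 1079.] [[-0.972, -0.236, 0.019], [0.184, -0.698, 0.692], [-0.15, 0.676, 0.721]]
top ['pixels', 'mtx', 'view'] [[466.2125769035598, 0.0, 282.89269382243236], [0.0, 466.2125769035598, 214.30315211991507], [0.0, 0.0, 1.0]] [ 3.260e+02 -1.000e+00  1.403e+03] [[-0.028, -1.0, -0.005], [0.992, -0.029, 0.12], [-0.121, -0.002, 0.993]]
{'clock': 0.1, 'qpos': array([ 88.87764158,  28.74915983, -24.45344154,  88.88541204,
        12.65092774,  65.22096376, -12.04930383]), 'joint_velocities': array([-0.04756208, -0.1432131 ,  0.01408119, -0.14335852,  0.12992286,
       -0.01584631,  0.03104424]), 'joint_torque': array([-1.11139295e-02, -5.70813775e+01, -5.83867684e+00, -2.81745136e+01,
        1.04880921e-02,  5.63238267e-03, -1.87317063e-06]), 'ee_pos': array([ 181.1550527 , -623.61335958,  244.35435341]), 'ee_rot': array([[ 9.60271141e-01,  2.79068336e-01, -4.46738949e-04],
       [ 2.79068689e-01, -9.60269585e-01,  1.72935776e-03],
       [ 5.36191677e-05, -1.78532320e-03, -9.99998405e-01]]), 'force': array([-0.38679619, -1.04552015,  0.04942114]), 'moment': array([-0.00730582,  0.01722711,  0.03154926]), 'gripper_force': 0.0, 'width': 85.56570173482339}
```

View pics/side0.png

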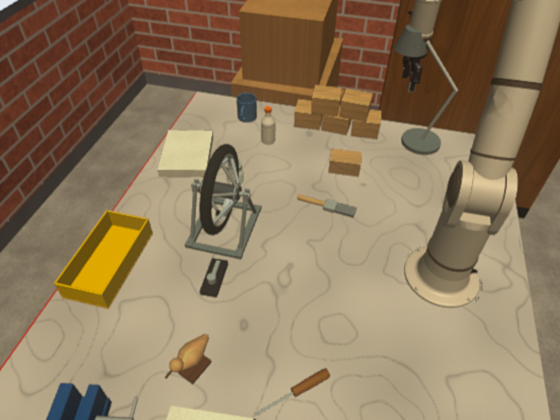

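View pics/top0.png

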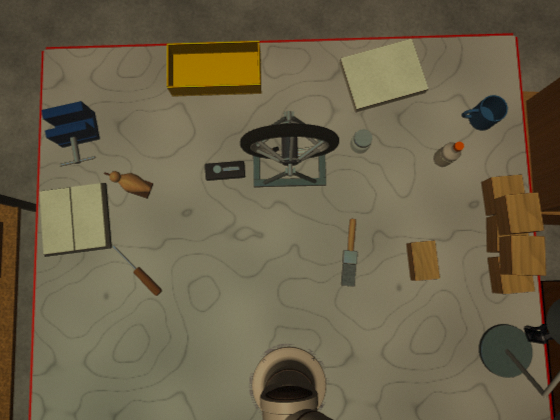

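The side picture shows the wheel at about (222,190) and the stand's floor frame at about (225,225). The top picture shows the wheel at (290,140), the front floor bar at about (290,185), the pump at (225,170) on the left, the jar at (362,140) on the right and the brush at (350,250). I'll zoom in on the wheel in both views.

```bash
python3 -c "
from h import *
a=load('side0')['pixels'][135:265,170:280,::-1]; b=load('top0')['pixels'][95:200,230:380,::-1]
a=cv2.resize(a,None,fx=4.5,fy=4.5,interpolation=cv2.INTER_CUBIC);b=cv2.resize(b,None,fx=5.2,fy=5.2,interpolation=cv2.INTER_CUBIC)
cv2.imwrite('pics/s0c.png',a);cv2.imwrite('pics/t0c.png',b);print(a.shape,b.shape)"
```

```text
(585, 495, 3) (546, 780, 3)
```

View pics/s0c.png

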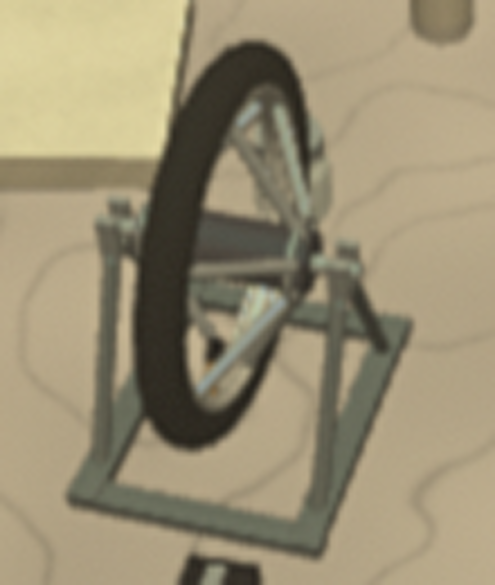

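View pics/t0c.png

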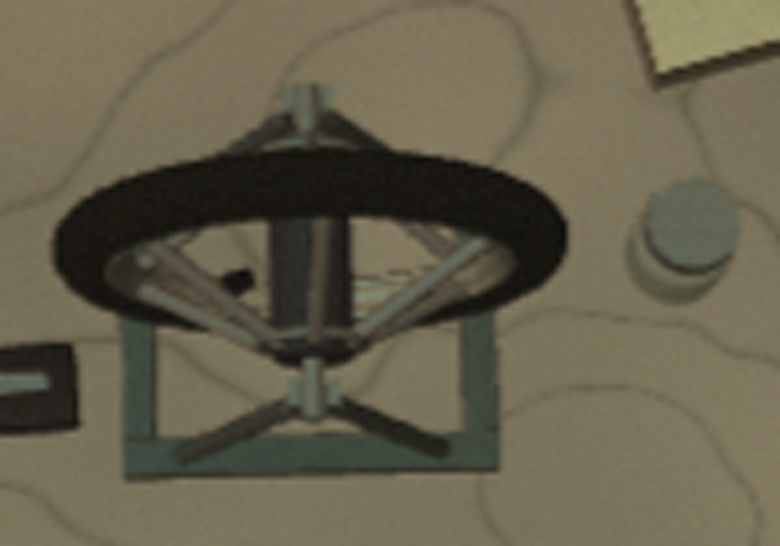

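The side crop shows the stem's black cap at (213,350), which is full-picture (217.3,212.8). In the top crop it is at (237,280), i.e. (275.6,148.8), so it is low on the +y side. The top crop also shows the axle ends at (314,410) and (303,88). In the side crop they are at (352,262) front and (110,222) rear.

```bash
cat >> h.py <<'E'
S=lambda x,y:(170+(x+.5)/4.5-.5,135+(y+.5)/4.5-.5)
T=lambda x,y:(230+(x+.5)/5.2-.5,95+(y+.5)/5.2-.5)
E
python3 -c "
from h import *
s=load('side0');t=load('top0')
print('cap',tri(s,S(213,350),t,T(237,280)))
print('axF z165',onz(t,T(314,415),168),'axR',onz(t,T(303,84),168))
print('axF tri',tri(s,S(356,266),t,T(314,415)))
for p in((124,478),(499,470)): print('corner top',onz(t,T(*p),8))
for p in((322,556),(68,500),(412,318)): print('corner side',onz(s,S(*p),10))
print('jar',onz(t,T(690,225),75),'pump',onz(t,(225,170),30))
# tyre extents by dark mask in top
m=(t['pixels'].max(2)<45).astype(np.uint8); n,l,st,c=cv2.connectedComponentsWithStats(m)
for i in range(1,n):
  if st[i,4]>150: print(st[i],c[i])
"
```

```text
cap (array([673.63202303,  18.44105296, 103.77019157]), np.float64(0.535668235833125))
axF z165 [583.80688734 -20.49548634 168.        ] axR [761.58144167 -20.03974587 168.        ]
axF tri (array([584.44603781, -20.49309292, 166.20180209]), np.float64(0.520644017385743))
corner top [583.01304156  88.98042295   8.        ]
corner top [ 581.35585171 -130.04290452    8.        ]
corner side [579.19450826  95.1106177   10.        ]
corner side [758.39811625  92.68167606  10.        ]
corner side [ 580.95669258 -130.99209672   10.        ]
jar [ 705.74999576 -236.66118416   75.        ] pump [631.78880265 171.94557778  30.        ]
[482  96  24  24 348] [495.26724138 106.33333333]
[469 101  30  29 323] [480.17956656 119.72755418]
[  44  102   55   45 1002] [ 75.10778443 126.29441118]
[ 241  118   98   40 1612] [289.51736973 136.21898263]
[206 161  39  19 471] [224.96178344 170.76857749]
[  0 194  36 226 786] [ 15.59287532 273.84987277]
[543 215  17  10 151] [551.1986755  219.03311258]
[ 524  280   36  103 1736] [548.86463134 325.37327189]
[ 261  361   56   41 1535] [290.49315961 383.92117264]
[551 382   9  38 250] [555.94  401.688]
[297 408  35  12 216] [312.85648148 414.47685185]
```

Every point checks out: the axle is at z 166 and the stand's centre is at (672,-20) with no yaw. The stem is at about 32°, so it needs +148°. My plan is to shut the fingers, tilt the tool forward, and push the front spokes over the top towards -y.

Emit:
play_rows:
  increments:
    - [-1, [1.2, 2.5, 0.5], [0, 0, -0.27]]
    - [-1, [1.2, 2.5, 0.5], [0, 0, -0.27]]
    - [-1, [1.2, 2.5, 0.5], [0, 0, -0.27]]
    - [-1, [1.2, 2.5, 0.5], [0, 0, -0.27]]
    - [-1, [1.2, 2.5, 0.5], [0, 0, -0.27]]
    - [-1, [1.2, 2.5, 0.5], [0, 0, -0.27]]
    - [-1, [1.2, 2.5, 0.5], [0, 0, -0.27]]
    - [-1, [1.2, 2.5, 0.5], [0, 0, -0.27]]
    - [-1, [1.2, 2.5, 0.5], [0, 0, -0.27]]
    - [-1, [1.2, 2.5, 0.5], [0, 0, -0.27]]

```text
clock: 0.93
ee_pos: [301.6, -372.6, 295.2]
ee_rot: [[1.0, -0.001, -0.0], [-0.001, -1.0, 0.0], [-0.0, -0.0, -1.0]]
force: [0.3, -0.0, -0.2]
width: 0.1
gripper_force: 0.0
```

Emit:
play_rows:
  increments:
    - [-1, [1.2, 2.5, 0.5], [0, -0.5, 0]]
    - [-1, [1.2, 2.5, 0.5], [0, -0.5, 0]]
    - [-1, [1.2, 2.5, 0.5], [0, -0.5, 0]]
    - [-1, [1.2, 2.5, 0.5], [0, -0.5, 0]]
    - [-1, [1.2, 2.5, 0.5], [0, -0.5, 0]]
    - [-1, [1.2, 2.5, 0.5], [0, -0.5, 0]]
    - [-1, [1.2, 2.5, 0.5], [0, -0.5, 0]]
    - [-1, [1.2, 2.5, 0.5], [0, -0.5, 0]]
    - [-1, [1.2, 2.5, 0.5], [0, -0.5, 0]]
    - [-1, [1.2, 2.5, 0.5], [0, -0.5, 0]]

```text
clock: 1.77
ee_pos: [411.5, -140.3, 340.7]
ee_rot: [[0.885, -0.001, 0.465], [-0.0, -1.0, -0.002], [0.465, 0.001, -0.885]]
force: [-1.1, -0.3, 1.3]
width: 0.2
gripper_force: 0.0
```

Emit:
play_rows:
  increments:
    - [-1, [1.2, 2.5, 0], [0, -0.6, 0]]
    - [-1, [1.2, 2.5, 0], [0, -0.6, 0]]
    - [-1, [1.2, 2.5, 0], [0, -0.6, 0]]
    - [-1, [1.2, 2.5, 0], [0, -0.6, 0]]
    - [-1, [1.2, 2.5, 0], [0, -0.6, 0]]
    - [-1, [0, 0, 0], [0, 0, 0]]
    - [-1, [0, 0, 0], [0, 0, 0]]

```text
clock: 2.35
ee_pos: [472.5, -58.3, 332.3]
ee_rot: [[0.764, 0.002, 0.645], [0.006, -1.0, -0.004], [0.645, 0.007, -0.764]]
force: [-0.6, -0.7, 0.1]
width: 0.1
gripper_force: 0.0
```

```bash
python3 -c "
from h import *
s=read_state(); print(s['ee_pos'],s['ee_rot'].round(3).tolist(),s['qpos'].round(1),s['width'],s['force'],s['clock'])"
```

```text
[472.50941622 -58.34825705 332.27839705] [[0.764, 0.002, 0.645], [0.006, -1.0, -0.004], [0.645, 0.007, -0.764]] [ 18.7 -17.5  -9.5 137.  -22.5  21.8 -63.1] 0.1395350606235691 [-0.55874377 -0.67272752  0.13841663] 2.35
```

Emit:
play_rows:
  increments:
    - [-1, [2.5, 1.5, 0], [0, 0, 0]]
    - [-1, [2.5, 1.5, 0], [0, 0, 0]]
    - [-1, [2.0, 1.5, -0.5], [0, -0.5, 0]]
    - [-1, [2.0, 1.5, -0.5], [0, -0.5, 0]]
    - [-1, [1.7, 1.0, -1.0], [0, -0.5, 0]]
    - [-1, [0, 0, -1.0], [0, 0, 0]]
    - [-1, [0, 0, 0], [0, 0, 0]]
    - [-1, [0, 0, 0], [0, 0, 0]]

```text
clock: 3.02
ee_pos: [547.4, -8.1, 320.1]
ee_rot: [[0.712, 0.002, 0.702], [-0.0, -1.0, 0.003], [0.702, -0.003, -0.712]]
force: [0.4, -0.1, 0.1]
width: 0.2
gripper_force: 0.0
```

```bash
python3 -c "
from h import *
s=read_state(); print(s['ee_pos'],s['qpos'].round(1))
a=snap('side','side1')['pixels'][115:245,170:290,::-1]; b=snap('top','top1')['pixels'][95:225,230:350,::-1]
c=np.hstack([cv2.resize(i,(396,429),interpolation=cv2.INTER_CUBIC) for i in (a,b)]); cv2.imwrite('pics/c1.png',c)"
```

```text
[547.3572422   -8.07125086 320.08823171] [ 49.4 -10.  -47.  133.7 -42.3  11.  -51.4]
```

View pics/c1.png

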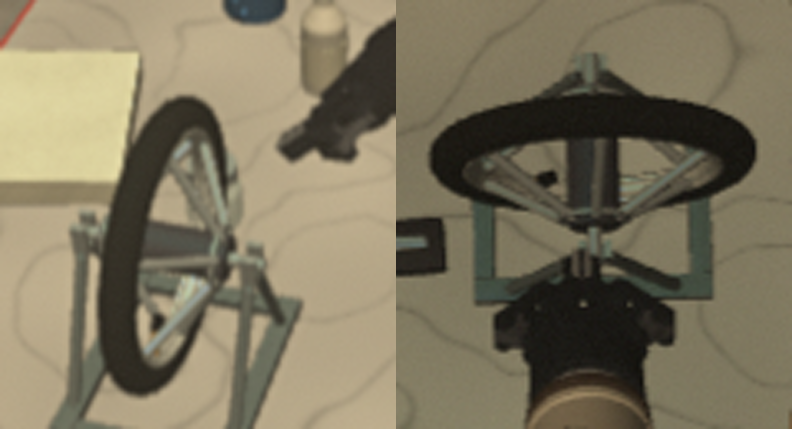

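The crop shows the shut fingers about level with the top of the wheel and in front of it. The tip is at roughly (290,150) in the left half and (582,258) in the right half. The cap has not moved, so I continue to the entry point.

Emit:
play_rows:
  increments:
    - [-1, [1.2, 0.5, -0.8], [0, 0, 0]]
    - [-1, [1.2, 0.5, -0.8], [0, 0, 0]]
    - [-1, [1.2, 0.5, -0.8], [0, 0, 0]]
    - [-1, [1.2, 0.5, -0.8], [0, 0, 0]]
    - [-1, [0.8, 0, -0.8], [0, 0, 0]]
    - [-1, [0, 0, 0], [0, 0, 0]]
    - [-1, [0, 0, 0], [0, 0, 0]]

```text
clock: 3.7
ee_pos: [581.1, 4.3, 297.9]
ee_rot: [[0.71, 0.004, 0.705], [0.005, -1.0, 0.002], [0.705, 0.002, -0.71]]
force: [-1.1, 0.5, 0.0]
width: -0.3
gripper_force: 0.0
```

```bash
python3 -c "
from h import *
s=read_state(); print(s['ee_pos'],s['qpos'].round(1))"
```

```text
[581.14330478   4.25202141 297.9310755 ] [ 91.2 -10.9 -87.6 131.3 -71.3  11.  -23.9]
```

```bash
cat > kin.py <<'E'
import numpy as np
from scipy.spatial.transform import Rotation as Ro
from scipy.optimize import least_squares
D=[([88.8776,28.7492,-24.4534,88.8854,12.6509,65.2210,-12.0493],[181.155,-623.613,244.354]),
([18.7,-17.5,-9.5,137.,-22.5,21.8,-63.1],[472.51,-58.35,332.28]),
([49.4,-10.,-47.,133.7,-42.3,11.,-51.4],[547.36,-8.07,320.09]),
([91.2,-10.9,-87.6,131.3,-71.3,11.,-23.9],[581.14,4.25,297.93])]
def fk(p,q,r=0):
    h,L1,L2,L3,a,b,q10=p
    R=Ro.from_euler('z',q[0]+q10,degrees=True);x=np.array([0,0,h])
    R=R*Ro.from_euler('y',q[1],degrees=True);
    R=R*Ro.from_euler('z',q[2],degrees=True); x=x+R.apply([a,0,L1])
    R=R*Ro.from_euler('y',q[3],degrees=True); x=x+R.apply([b,0,L2])
    R=R*Ro.from_euler('z',q[4],degrees=True)*Ro.from_euler('y',q[5],degrees=True); x=x+R.apply([0,0,L3])
    R=R*Ro.from_euler('z',q[6],degrees=True)
    return (x,R)
E
python3 - <<'E'
from kin import *
best=None
for q0 in(0,-90,90,180,-160):
    f=lambda p:np.concatenate([fk(p,q)[0]-x for q,x in D])
    r=least_squares(f,[330,400,400,250,0,0,q0],loss='soft_l1')
    print(q0,r.cost,r.x.round(1))
    if best is None or r.cost<best.cost: best=r
for q,x in D: X,R=fk(best.x,q); print(X.round(1),x,R.as_matrix().round(2).tolist())
E
```

```text
0 660.4717997026903 [-4.2000e+00 -9.4100e+02 -9.0610e+02  4.9620e+02 -4.0000e-01 -1.3423e+03
  1.2000e+01]
-90 1152.7542651750869 [1482.5  299.3  938.6 -300.7  244.7 1467.8  607.6]
90 688.2822998944296 [ 417.6  808.3  671.6 -692.1  294.1 1313.3 -528. ]
180 1152.7542624967568 [1482.5  299.3  938.6 -300.7  244.7 1467.7  247.6]
-160 1152.754263516522 [1482.5  299.3  938.6 -300.7  244.7 1467.7 -112.4]
[-273.7 -623.4  244.1] [181.155, -623.613, 244.354] [[-0.07, -1.0, -0.0], [-1.0, 0.07, -0.0], [0.0, -0.0, -1.0]]
[472.3  93.2 331.9] [472.51, -58.35, 332.28] [[0.21, -0.75, 0.63], [-0.98, -0.15, 0.14], [-0.01, -0.64, -0.76]]
[548.6  35.7 320.1] [547.36, -8.07, 320.09] [[0.21, -0.7, 0.69], [-0.98, -0.15, 0.14], [0.0, -0.7, -0.71]]
[568.1   3.6 298.6] [581.14, 4.25, 297.93] [[0.2, -0.7, 0.69], [-0.98, -0.14, 0.14], [-0.0, -0.7, -0.71]]
```

Run:
```python
from kin import *
import itertools
Rz={0:[-.0004,.0017,-1],1:[.645,-.004,-.764],2:[.702,.003,-.712],3:[.705,.002,-.71]}
res=[]
for s in itertools.product((1,-1),repeat=3):
  for q0 in(0,90,-90,180):
    def f(p):
        o=[]
        for i,(q,x) in enumerate(D):
            q=np.array(q)*[s[0],1,s[1],1,s[2],1,1]; X,R=fk(p,q); o+=[X-x,300*(R.apply([0,0,1])-Rz[i])]
        return np.concatenate(o)
    r=least_squares(f,[330,400,400,250,0,0,q0]); res.append((r.cost,s,r.x.round(1).tolist()))
res.sort(key=lambda t:t[0])
for r in res[:3]: print(r)
```

```text
(np.float64(190.12697518930167), (-1, -1, -1), [312.7, 488.5, 449.9, 311.3, 17.9, -15.2, -1.9])
(np.float64(190.12697518950435), (-1, -1, -1), [312.7, 488.5, 449.9, 311.3, 17.9, -15.2, -1.9])
(np.float64(190.12697518966567), (-1, -1, -1), [312.7, 488.5, 449.9, 311.3, 17.9, -15.2, -1.9])
```

```bash
cat >> kin.py <<'E'
P=[312.7,488.5,449.9,311.3,17.9,-15.2,-1.9]
LO=np.array([-164.97,-17.58,-87.97,11.32,-80.73,10.89,-147.41])+.5;HI=np.array([164.97,116.51,89.64,138.91,260.73,115.49,147.41])-.5
def F(q): return fk(P,np.array(q)*[-1,1,-1,1,-1,1,1])
E
python3 - <<'E'
from kin import *
rng=np.random.default_rng(0)
for tcp in([604,13,273],[646,13,231],[640,-85,200],[640,-85,165]):
  for t in(30,45,60,75):
    z=np.array([np.sin(np.radians(t)),0,-np.cos(np.radians(t))]); sol=[]
    for k in range(30):
        f=lambda q:np.r_[(F(np.r_[q,0])[0]-tcp)/10,30*(F(np.r_[q,0])[1].apply([0,0,1])-z)]
        r=least_squares(f,rng.uniform(LO[:6],HI[:6]),bounds=(LO[:6],HI[:6]),max_nfev=60)
        if r.cost<.01: sol.append(r.x.round())
    sol.sort(key=lambda q:abs(q[2]))
    print(tcp,t,len(sol),[s.astype(int).tolist() for s in sol[:1]+sol[-1:]+[s for s in sol if s[4]>100][:1]])
E
```

```text
[604, 13, 273] 30 19 [[-12, 7, 9, 119, -1, 24], [-72, 33, 88, 119, -62, 43]]
[604, 13, 273] 45 14 [[60, 10, -69, 130, 90, 11], [70, 26, -87, 130, 95, 28]]
[604, 13, 273] 60 0 []
[604, 13, 273] 75 0 []
[646, 13, 231] 30 24 [[-6, 14, 3, 116, 0, 19], [57, 48, -87, 116, 80, 54]]
[646, 13, 231] 45 21 [[31, 16, -39, 127, 117, 12], [-68, 51, 89, 127, 253, 49], [31, 16, -39, 127, 117, 12]]
[646, 13, 231] 60 22 [[4, 16, -9, 136, 174, 32], [-69, 63, 89, 136, 223, 60], [4, 16, -9, 136, 174, 32]]
[646, 13, 231] 75 0 []
[640, -85, 200] 30 18 [[6, 17, 2, 117, -20, 17], [67, 48, -83, 117, 79, 45]]
[640, -85, 200] 45 21 [[-5, 17, 17, 128, 234, 15], [-53, 60, 89, 128, 246, 64], [-5, 17, 17, 128, 234, 15]]
[640, -85, 200] 60 21 [[28, 22, -19, 136, 192, 36], [-53, 74, 89, 136, 219, 79], [28, 22, -19, 136, 192, 36]]
[640, -85, 200] 75 0 []
[640, -85, 165] 30 23 [[12, 20, -5, 119, -16, 12], [66, 61, -87, 119, 91, 55]]
[640, -85, 165] 45 17 [[16, 20, -7, 129, 204, 15], [-52, 69, 89, 129, 240, 71], [16, 20, -7, 129, 204, 15]]
[640, -85, 165] 60 18 [[13, 26, -2, 136, 196, 43], [-52, 82, 87, 136, 213, 83], [13, 26, -2, 136, 196, 43]]
[640, -85, 165] 75 0 []
```

The 45° tilt sits on a wrist singularity. I'll go back to about 33°, which the clearance sums also allow, and check the joints.

Emit:
play_rows:
  increments:
    - [-1, [0, 0, 0.4], [0, 0.4, 0]]
    - [-1, [0, 0, 0.4], [0, 0.4, 0]]
    - [-1, [0, 0, 0], [0, 0.4, 0]]
    - [-1, [0, 0, 0], [0, 0.4, 0]]
    - [-1, [0, 0, 0], [0, 0.4, 0]]
    - [-1, [0, 0, 0], [0, 0, 0]]

```text
clock: 4.2
ee_pos: [575.8, 10.0, 310.8]
ee_rot: [[0.838, 0.015, 0.545], [0.013, -1.0, 0.007], [0.545, 0.001, -0.838]]
force: [-0.0, 0.8, 0.9]
width: -0.2
gripper_force: 0.0
```

```bash
python3 -c "
from h import *
s=read_state(); print(s['ee_pos'],s['qpos'].round(1))"
```

```text
[575.83428163   9.97644643 310.84809447] [ 96.5 -17.5 -87.8 121.8 -41.5  30.8 -54.5]
```

Emit:
play_rows:
  increments:
    - [-1, [0.5, 0, -0.5], [0, 0, 0]]
    - [-1, [0.5, 0, -0.5], [0, 0, 0]]
    - [-1, [0.5, 0, -0.5], [0, 0, 0]]
    - [-1, [0.5, 0, -0.5], [0, 0, 0]]
    - [-1, [0, 0, 0], [0, 0, 0]]
    - [-1, [0, 0, 0], [0, 0, 0]]

```text
clock: 4.7
ee_pos: [572.6, 7.0, 303.9]
ee_rot: [[0.834, 0.009, 0.552], [0.007, -1.0, 0.006], [0.552, -0.001, -0.834]]
force: [0.6, -0.0, 0.3]
width: -0.1
gripper_force: 0.0
```

```bash
python3 -c "
from h import *
s=read_state(); print(s['ee_pos'],s['qpos'].round(1))"
```

```text
[572.61819772   7.02980697 303.86267951] [ 96.7 -17.5 -87.9 123.1 -43.5  29.4 -52.6]
```

```bash
cat >> kin.py <<'E'
lo=LO-.5;hi=HI+.5
def sim(q,rows,n=6):
    "clamped least-norm IK along rows (dx mm,dy,dz, turn deg about y,about z)"
    q=np.array(q,float); X,R=F(q)
    for d in rows:
        X=X+d[:3]; R=Ro.from_rotvec([0,np.radians(d[3]),np.radians(d[4])])*R
        for _ in range(n):
            x,r=F(q); e=np.r_[(X-x)/100,(R*r.inv()).as_rotvec()*2]
            J=np.empty((6,7))
            for k in range(7):
                q2=q.copy();q2[k]+=.1;x2,r2=F(q2); J[:,k]=np.r_[(x2-x)/10,20*(r2*r.inv()).as_rotvec()]
            dq=J.T@np.linalg.solve(J@J.T+1e-7*np.eye(6),e) if False else np.linalg.lstsq(J,e,rcond=1e-3)[0]
            q=np.clip(q+np.clip(dq,-4,4),lo,hi)
        X,R=F(q) if np.linalg.norm(F(q)[0]-X)>15 else (X,R)
    return q,F(q)[0]
E
python3 - <<'E'
from kin import *
np.set_printoptions(precision=1,suppress=True)
q0=[18.7,-17.5,-9.5,137.,-22.5,21.8,-63.1]
print('hist',sim(q0,[[15,10,-4,-1.8,0]]*5))
q=[96.7,-17.5,-87.9,123.1,-43.5,29.4,-52.6]
for nm,a in {'y-200':[[0,-10,0,0,0]]*20,'y+200':[[0,10,0,0,0]]*20,'down':[[0,0,0,3,0]]*10,'yaw+':[[0,0,0,0,4]]*8,'yaw-':[[0,0,0,0,-4]]*8,'y-x+':[[0,-10,0,0,0]]*20+[[10,0,-2,0,0]]*8,'downx':[[0,0,0,3,0]]*10+[[10,0,0,0,0]]*10,'back':[[-10,-5,3,0,0]]*10}.items(): print(nm,*sim(q,a))
E
```

```text
hist (array([ 16.9,  -8.4, -18.8, 137.8, -27. ,  10.9, -60.1]), array([506.7,  23.4, 285.3]))
y-200 [145.4 -17.6 -88.  115.7 -63.3  45.1 -87.4] [ 492.5 -386.9  376.7]
y+200 [ 82.8 -17.6 -88.  118.9 -29.6  28.1 -16.8] [591.7 116.1 335.1]
down [132.8 -17.6 -88.  100.9 -32.8  68.7 -41. ] [ 504.5 -247.3  420.7]
yaw+ [117.1   5.8 -83.3 119.7 -29.9  33.7 -77.7] [ 509.8 -262.6  335. ]
yaw- [ 95.5 -17.6 -88.  119.5 -17.   30.3   8.5] [577.1 -45.2 321.2]
y-x+ [157.1 -17.6 -88.  111.4 -71.9  46.  -86.6] [ 448.3 -498.1  440.6]
downx [153.  -17.6 -88.   91.9 -46.   74.1 -42.7] [ 480.5 -386.5  518.8]
back [ 63.5 -17.6 -45.3 131.4 -41.5  36.3 -60. ] [479.6 -52.2 320.3]
```

Emit:
play_rows:
  increments:
    - [-1, [-2, -0.5, 0.5], [0, 0.4, 0]]
    - [-1, [-2, -0.5, 0.5], [0, 0.4, 0]]
    - [-1, [-2, -0.5, 0], [0, 0.4, 0]]
    - [-1, [-2, -0.5, 0], [0, 0.4, 0]]
    - [-1, [-2, -0.5, 0], [0, 0.4, 0]]
    - [-1, [-2, 0, 0], [0, 0.4, 0]]
    - [-1, [0, 0, 0], [0, 0, 0]]

```text
clock: 5.28
ee_pos: [451.3, -18.3, 313.9]
ee_rot: [[0.946, 0.008, 0.325], [0.007, -1.0, 0.006], [0.325, -0.004, -0.946]]
force: [0.3, 0.2, -0.3]
width: -0.2
gripper_force: 0.0
```

```bash
python3 -c "
from h import *
s=read_state(); print(s['ee_pos'],s['qpos'].round(1))"
```

```text
[451.34371434 -18.32543883 313.91616975] [ 71.4 -17.3 -59.4 124.  -25.3  48.5 -64.6]
```

Emit:
play_rows:
  increments:
    - [-1, [-1, -0.5, 0], [0, 0.6, 0]]
    - [-1, [-1, -0.5, 0], [0, 0.6, 0]]
    - [-1, [-1, 0, 0], [0, 0.6, 0]]
    - [-1, [-1, 0, 0], [0, 0.6, 0]]
    - [-1, [-1, 0, 0], [0, 0.6, 0]]
    - [-1, [0, 0, 0], [0, 0, 0]]

```text
clock: 5.78
ee_pos: [404.1, -27.7, 314.7]
ee_rot: [[1.0, 0.008, 0.02], [0.008, -1.0, 0.009], [0.02, -0.008, -1.0]]
force: [0.1, -0.1, -0.2]
width: 0.1
gripper_force: 0.0
```

```bash
python3 -c "
from h import *
s=read_state(); print(s['ee_pos'],s['qpos'].round(1))"
```

```text
[404.0559673  -27.67754794 314.71705963] [ 82.8  -7.9 -74.7 116.   -9.2  65.3 -77.7]
```

Emit:
play_rows:
  increments:
    - [-1, [1.5, 0, 0], [0, 0, 0]]
    - [-1, [1.5, 0, 0], [0, 0, 0]]
    - [-1, [1.5, 0, 0], [0, 0, 0]]
    - [-1, [1.5, 0, 0], [0, 0, 0]]
    - [-1, [1.5, 0, 0], [0, 0, 0]]
    - [-1, [1.5, 0, 0], [0, 0, 0]]
    - [-1, [0, 0, 0], [0, 0, 0]]

```text
clock: 6.37
ee_pos: [491.5, -27.4, 313.9]
ee_rot: [[1.0, 0.009, 0.019], [0.009, -1.0, 0.011], [0.019, -0.011, -1.0]]
force: [-0.8, -0.5, -0.2]
width: -0.0
gripper_force: 0.0
```

```bash
python3 -c "
from h import *
s=read_state(); print(s['ee_pos'],s['qpos'].round(1))"
```

```text
[491.48434903 -27.40192968 313.94532882] [  62.5   18.4  -73.6  106.    18.6   68.4 -106.4]
```

Emit:
play_rows:
  increments:
    - [-1, [1.2, 0.3, 0], [0, -0.5, 0]]
    - [-1, [1.2, 0.3, 0], [0, -0.5, 0]]
    - [-1, [1.2, 0.3, 0], [0, -0.5, 0]]
    - [-1, [1.2, 0.3, 0], [0, -0.5, 0]]
    - [-1, [1.2, 0.3, 0], [0, -0.5, 0]]
    - [-1, [1.2, 0.3, 0], [0, -0.5, 0]]
    - [-1, [1.2, 0.3, 0], [0, -0.5, 0]]
    - [-1, [0.5, 0.3, 0], [0, -0.5, 0]]
    - [-1, [0, 0.3, 0], [0, -0.5, 0]]
    - [-1, [0, 0, 0], [0, 0, 0]]

```text
clock: 7.2
ee_pos: [575.7, -0.4, 312.6]
ee_rot: [[0.883, 0.011, 0.468], [0.01, -1.0, 0.004], [0.468, 0.001, -0.884]]
force: [-1.3, 0.5, -1.2]
width: 0.1
gripper_force: 0.0
```

```bash
python3 -c "
from h import *
s=read_state(); print(s['ee_pos'],s['qpos'].round(1))"
```

```text
[ 5.75726119e+02 -4.29205676e-01  3.12583800e+02] [  71.8    8.6  -79.3  117.6   19.3   34.1 -108.1]
```

Emit:
play_rows:
  increments:
    - [-1, [0.5, 0.3, -0.7], [0, -0.3, 0]]
    - [-1, [0.5, 0.3, -0.7], [0, -0.3, 0]]
    - [-1, [0.5, 0.3, -0.7], [0, -0.3, 0]]
    - [-1, [0.5, 0, -0.7], [0, -0.3, 0]]
    - [-1, [0.5, 0, -0.7], [0, -0.3, 0]]
    - [-1, [0.5, 0, 0], [0, -0.3, 0]]
    - [-1, [0, 0, 0], [0, 0, 0]]

```text
clock: 7.78
ee_pos: [607.2, 7.4, 278.2]
ee_rot: [[0.781, 0.01, 0.625], [0.009, -1.0, 0.005], [0.625, 0.002, -0.781]]
force: [-0.1, 0.9, 0.1]
width: 0.1
gripper_force: 0.0
```

```bash
python3 -c "
from h import *
s=read_state(); print(s['ee_pos'],s['qpos'].round(1))"
```

```text
[607.200325     7.412399   278.22116018] [  51.4    8.5  -59.2  125.2   42.3   15.2 -132. ]
```

Emit:
play_rows:
  increments:
    - [-1, [0.6, 0.1, -0.9], [0, 0, 0]]
    - [-1, [0.6, 0.1, -0.9], [0, 0, 0]]
    - [-1, [0.6, 0, -0.9], [0, 0, 0]]
    - [-1, [0.6, 0, -0.9], [0, 0, 0]]
    - [-1, [0.6, 0, -0.9], [0, 0, 0]]
    - [-1, [0, 0, 0], [0, 0, 0]]

```text
clock: 8.28
ee_pos: [638.3, 9.4, 236.4]
ee_rot: [[0.783, 0.01, 0.622], [0.009, -1.0, 0.005], [0.622, 0.001, -0.783]]
force: [0.3, 0.4, -0.1]
width: 0.2
gripper_force: 0.0
```

```bash
python3 -c "
from h import *
s=read_state(); print(s['ee_pos'],s['qpos'].round(1))
a=snap('side','side2')['pixels'][115:245,170:290,::-1]; b=snap('top','top2')['pixels'][95:225,230:350,::-1]
c=np.hstack([cv2.resize(i,(396,429),interpolation=cv2.INTER_CUBIC) for i in (a,b)]); cv2.imwrite('pics/c2.png',c)"
```

```text
[638.34581727   9.37852858 236.44212597] [  23.9   12.9  -31.4  124.1   56.9   11.  -147.2]
```

View pics/c2.png

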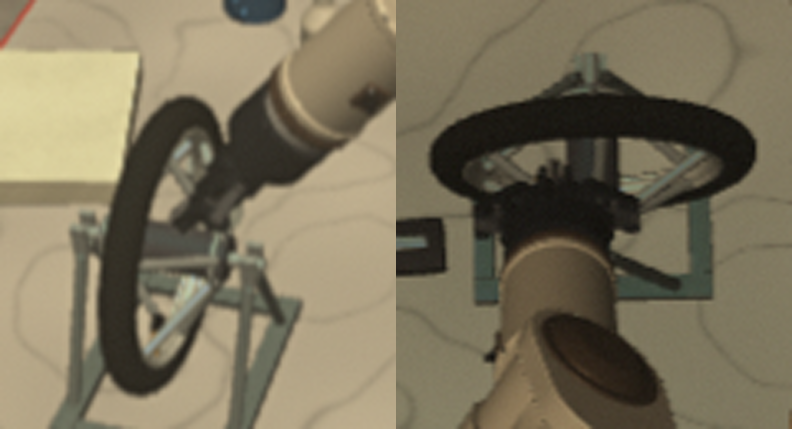

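The crop shows the finger between the two upper spokes, at about (185,222) left and (550,170) right, clear of the tyre. I take a little tilt back, roll the tool to free joint 7, and then push towards -y.

Emit:
play_rows:
  increments:
    - [-1, [0, 0, 0], [0.4, 0.35, -0.5]]
    - [-1, [0, 0, 0], [0.4, 0.35, -0.5]]
    - [-1, [0, 0, 0], [0.4, 0, -0.5]]
    - [-1, [0.2, -0.4, -0.3], [0, 0, 0]]
    - [-1, [0.2, -0.4, -0.3], [0, 0, 0]]
    - [-1, [0, -0.4, 0], [0, 0, 0]]
    - [-1, [0, -0.4, 0], [0, 0, 0]]
    - [-1, [0, -0.4, 0], [0, 0, 0]]
    - [-1, [0, 0, 0], [0, 0, 0]]

```text
clock: 9.13
ee_pos: [641.4, -11.4, 230.7]
ee_rot: [[0.811, -0.149, 0.565], [-0.191, -0.981, 0.016], [0.552, -0.121, -0.825]]
force: [-0.1, -0.2, 0.3]
width: -0.2
gripper_force: 0.0
```

```bash
python3 -c "
from h import *
s=read_state(); print(s['ee_pos'],s['qpos'].round(1))"
```

```text
[641.35826264 -11.36098344 230.74828233] [  34.2   15.9  -40.   120.6   40.5   15.7 -138.6]
```

Emit:
play_rows:
  increments:
    - [-1, [0, -0.5, 0], [0, 0, 0]]
    - [-1, [0, -0.5, 0], [0, 0, 0]]
    - [-1, [0, -0.5, 0], [0, 0, 0]]
    - [-1, [0, -0.5, 0], [0, 0, 0]]
    - [-1, [0, -0.5, 0], [0, 0, 0]]
    - [-1, [0, -0.5, -0.1], [0, 0, 0]]
    - [-1, [0, -0.5, -0.1], [0, 0, 0]]
    - [-1, [0, -0.5, -0.2], [0, 0, 0]]
    - [-1, [0, -0.5, -0.2], [0, 0, 0]]
    - [-1, [0, -0.3, -0.2], [0, 0, 0]]

```text
clock: 9.97
ee_pos: [641.8, -59.4, 222.9]
ee_rot: [[0.811, -0.149, 0.566], [-0.192, -0.981, 0.016], [0.553, -0.121, -0.824]]
force: [0.1, 1.0, 0.9]
width: 0.2
gripper_force: 0.6
```

```bash
python3 -c "
from h import *
s=read_state(); print(s['ee_pos'],s['qpos'].round(1))
a=snap('side','side3')['pixels'][115:245,170:290,::-1]; b=snap('top','top3')['pixels'][95:225,230:350,::-1]
c=np.hstack([cv2.resize(i,(396,429),interpolation=cv2.INTER_CUBIC) for i in (a,b)]); cv2.imwrite('pics/c3.png',c)"
```

```text
[641.7805234  -59.39769661 222.89983038] [  42.9   18.1  -43.6  120.3   38.    14.4 -130.5]
```

View pics/c3.png

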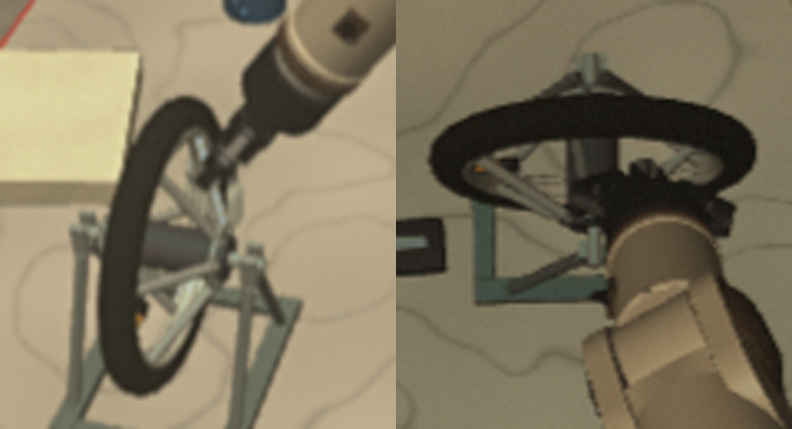

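The crop shows the stem has turned. The cap is now at (508,163) in the right half, and the brass root at (480,168) is more to the +y side. I'll push a little further, back out and measure.

Emit:
play_rows:
  increments:
    - [-1, [0, -0.4, -0.2], [0, 0, 0]]
    - [-1, [0, -0.4, -0.2], [0, 0, 0]]
    - [-1, [0, -0.2, -0.1], [0, 0, 0]]
    - [-1, [0, 0.5, 0], [0, 0, 0]]
    - [-1, [-0.6, 0.3, 0.8], [0, 0, 0]]
    - [-1, [-0.6, 0, 0.8], [0, 0, 0]]
    - [-1, [-0.6, 0, 0.8], [0, 0, 0]]
    - [-1, [-0.6, 0, 0.8], [0, 0, 0]]
    - [-1, [-0.6, 0, 0.8], [0, 0, 0]]
    - [-1, [-0.6, 0, 0.8], [0, 0, 0]]

```text
clock: 10.9
ee_pos: [605.2, -60.0, 266.2]
ee_rot: [[0.811, -0.148, 0.565], [-0.191, -0.981, 0.016], [0.552, -0.121, -0.825]]
force: [-0.1, 0.1, -0.2]
width: -0.1
gripper_force: 0.0
```

```bash
cat >> h.py <<'E'
def onx(d,p,x=672):
    o,v=ray(d,p); return o+v*(x-o[0])/v[0]
def ang(w): return np.degrees(np.arctan2(w[1]+20.3,-(w[2]-165)))%360, np.hypot(w[1]+20.3,w[2]-165)
def wheelview(d,f,k=2.2):
    "rectified view of plane x=672: y -170..130 (right to left flipped), z 15..315"
    W=[(672,130,315),(672,-170,315),(672,-170,15),(672,130,15)]
    H=cv2.getPerspectiveTransform(proj(d,W).astype(np.float32),np.float32([[0,0],[300*k,0],[300*k,300*k],[0,300*k]]))
    return cv2.warpPerspective(d['pixels'][:,:,::-1],H,(int(300*k),int(300*k)),flags=cv2.INTER_CUBIC)
def stem(d):
    "dark cap blobs inside radius 55..92 in wheel plane, plus brass pixels"
    im=d['pixels'].astype(int); out=[]
    ys,xs=np.mgrid[0:420,0:560]; 
    uv=proj(d,[(672,-20+r*np.sin(a),165-r*np.cos(a)) for r in (98,) for a in np.linspace(0,6.28,60)]).astype(np.float32)
    m=np.zeros((420,560),np.uint8); cv2.fillPoly(m,[uv.astype(np.int32)],1)
    hsv=cv2.cvtColor(d['pixels'],cv2.COLOR_RGB2HSV)
    for nm,k in (('dark',im.max(2)<45),('brass',(hsv[...,1]>140)&(hsv[...,0]<25)&(hsv[...,2]>60))):
        n,l,st,c=cv2.connectedComponentsWithStats((k&(m>0)).astype(np.uint8))
        for i in range(1,n):
            if st[i,4]>=2: w=onx(d,c[i]); a,r=ang(w); out.append((nm,int(st[i,4]),c[i].round(1).tolist(),round(a,1),round(r,1)))
    return out
E
python3 -c "
from h import *
s=read_state(); print(s['ee_pos'],s['qpos'].round(1))
for i in ('side0','top0'): print(i,stem(load(i)))
for i in('side','top'): print(i,stem(snap(i,i+'4')))
"
```

```text
[605.22102789 -60.04770078 266.24807084] [  60.9   12.6  -60.6  122.2   24.5   18.4 -117.5]
side0 [('dark', 17, [209.4, 212.6], np.float64(85.3), np.float64(92.2)), ('dark', 4, [217.5, 212.0], np.float64(31.8), np.float64(71.2))]
top0 [('dark', 402, [288.6, 137.3], np.float64(178.6), np.float64(53.5)), ('dark', 2, [289.0, 140.5], np.float64(180.1), np.float64(23.1)), ('dark', 20, [275.4, 148.7], np.float64(33.9), np.float64(68.6)), ('dark', 5, [287.4, 147.8], np.float64(4.4), np.float64(51.1))]
side [('dark', 5, [209.8, 217.4], np.float64(74.7), np.float64(96.8)), ('brass', 2, [211.0, 208.5], np.float64(86.3), np.float64(78.0))]
top [('dark', 393, [289.3, 137.1], np.float64(180.5), np.float64(55.4)), ('dark', 12, [264.0, 142.8], np.float64(96.3), np.float64(68.0)), ('dark', 4, [284.5, 145.5], np.float64(25.3), np.float64(28.4)), ('dark', 6, [282.8, 149.2], np.float64(14.7), np.float64(66.7)), ('brass', 11, [255.5, 144.5], np.float64(86.1), np.float64(91.9))]
```

The stem is now at about 90°, so 58° was gained and 90° remains. A spoke is again near the top, so I repeat the same stroke.

Emit:
play_rows:
  increments:
    - [-1, [0, 1.2, 0.2], [0, 0, 0]]
    - [-1, [0, 1.5, 0.2], [0, 0, 0]]
    - [-1, [0, 1.5, 0], [0, 0, 0]]
    - [-1, [0, 1.5, 0], [0, 0, 0]]
    - [-1, [0, 1.2, 0], [0, 0, 0]]
    - [-1, [0, 0, 0], [0, 0, 0]]
    - [-1, [0.6, 0, -0.8], [0, 0, 0]]
    - [-1, [0.6, 0, -0.8], [0, 0, 0]]
    - [-1, [0.6, 0, -0.8], [0, 0, 0]]
    - [-1, [0, 0, 0], [0, 0, 0]]

```text
clock: 11.83
ee_pos: [623.6, 7.7, 244.2]
ee_rot: [[0.812, -0.15, 0.564], [-0.192, -0.981, 0.016], [0.551, -0.121, -0.826]]
force: [-0.7, -0.6, -0.2]
width: -0.1
gripper_force: 0.0
```

Emit:
play_rows:
  increments:
    - [-1, [0.7, 0, -0.7], [0, 0, 0]]
    - [-1, [0.7, 0, -0.7], [0, 0, 0]]
    - [-1, [0.4, -0.4, -0.1], [0, 0, 0]]
    - [-1, [0, -0.5, 0], [0, 0, 0]]
    - [-1, [0, -0.5, 0], [0, 0, 0]]
    - [-1, [0, -0.5, 0], [0, 0, 0]]
    - [-1, [0, -0.5, 0], [0, 0, 0]]
    - [-1, [0, 0, 0], [0, 0, 0]]

```text
clock: 12.5
ee_pos: [641.5, -17.7, 231.2]
ee_rot: [[0.811, -0.151, 0.566], [-0.193, -0.981, 0.014], [0.553, -0.121, -0.825]]
force: [-0.9, 0.7, 0.0]
width: 0.1
gripper_force: 0.0
```

```bash
python3 -c "
from h import *
s=read_state(); print(s['ee_pos'],s['qpos'].round(1),s['force'])"
```

```text
[641.45985596 -17.7049353  231.18867984] [  37.7   16.6  -43.3  120.5   42.7   16.3 -139.8] [-0.92528277  0.71586767  0.02660903]
```

Emit:
play_rows:
  increments:
    - [-1, [0, -0.5, 0], [0, 0, 0]]
    - [-1, [0, -0.5, 0], [0, 0, 0]]
    - [-1, [0, -0.5, 0], [0, 0, 0]]
    - [-1, [0, -0.5, 0], [0, 0, 0]]
    - [-1, [0, -0.5, -0.1], [0, 0, 0]]
    - [-1, [0, -0.5, -0.2], [0, 0, 0]]
    - [-1, [0, -0.5, -0.3], [0, 0, 0]]
    - [-1, [0, -0.5, -0.3], [0, 0, 0]]
    - [-1, [0, -0.5, -0.3], [0, 0, 0]]
    - [-1, [0, -0.3, -0.2], [0, 0, 0]]

```text
clock: 13.33
ee_pos: [641.6, -64.5, 216.5]
ee_rot: [[0.811, -0.15, 0.565], [-0.192, -0.981, 0.016], [0.552, -0.121, -0.825]]
force: [-0.4, 1.1, 0.9]
width: -0.4
gripper_force: 0.5
```

Emit:
play_rows:
  increments:
    - [-1, [0, -0.3, -0.1], [0, 0, 0]]
    - [-1, [0, 0.5, 0], [0, 0, 0]]
    - [-1, [-0.6, 0.3, 0.8], [0, 0, 0]]
    - [-1, [-0.6, 0, 0.8], [0, 0, 0]]
    - [-1, [-0.6, 0, 0.8], [0, 0, 0]]
    - [-1, [-0.6, 0, 0.8], [0, 0, 0]]
    - [-1, [-0.6, 0, 0.8], [0, 0, 0]]
    - [-1, [-0.6, 0, 0.8], [0, 0, 0]]

```text
clock: 14.0
ee_pos: [605.3, -58.1, 264.3]
ee_rot: [[0.811, -0.148, 0.565], [-0.191, -0.982, 0.016], [0.553, -0.121, -0.825]]
force: [-0.1, 0.6, 0.6]
width: 0.2
gripper_force: 0.0
```

```bash
python3 -c "
from h import *
s=read_state(); print(s['ee_pos'],s['qpos'].round(1))
a=snap('side','side5');b=snap('top','top5'); print(stem(a));print(stem(b))
a=wheelview(a,0,1.33);b=b['pixels'][95:195,230:350,::-1]
cv2.imwrite('pics/c5.png',np.hstack([a,cv2.resize(b,(399,399),interpolation=cv2.INTER_CUBIC)]))"
```

```text
[605.26293645 -58.08831736 264.34594513] [  62.    13.4  -62.4  122.3   28.1   18.6 -120.9]
[('dark', 3, [209.0, 210.0], np.float64(91.8), np.float64(91.8)), ('dark', 4, [209.8, 217.8], np.float64(74.3), np.float64(97.7))]
[('dark', 398, [288.5, 136.9], np.float64(178.5), np.float64(57.0)), ('dark', 5, [283.2, 144.4], np.float64(48.4), np.float64(21.0)), ('dark', 2, [285.0, 146.5], np.float64(16.5), np.float64(37.9)), ('dark', 6, [283.7, 149.3], np.float64(12.4), np.float64(68.2))]
```

View pics/c5.png

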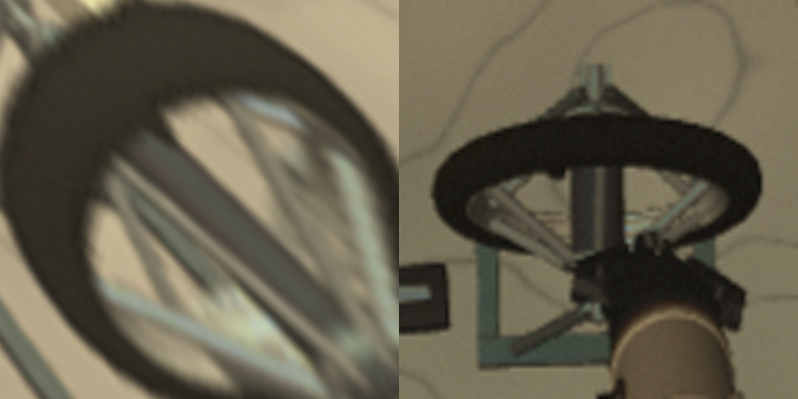

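The right half shows the cap at (557,172), half under the tyre, so the stem is well up the +y side at about 150°. From here the tyre hides it, so I'll read the angle from the front spokes. I'm putting these onto their cone by ray casting.

```bash
cat >> h.py <<'E'
def oncone(d,p,back=False):
    "ray through p onto the cone of spoke centre lines (x0=672); returns points with wheel angle and radius"
    from scipy.optimize import brentq
    o,v=ray(d,p); s=-1 if back else 1
    g=lambda t:(lambda w: s*(672-w[0])-50+.55*(np.hypot(w[1]+20.3,w[2]-165)-22))(o+t*v)
    ts=np.linspace(900,1700,400); gs=[g(t) for t in ts]; R=[]
    for i in range(399):
        if gs[i]*gs[i+1]<0:
            w=o+brentq(g,ts[i],ts[i+1])*v; a,r=ang(w)
            if 22<r<105: R.append((round(a,1),round(r)))
    return R
def model(d,a,back=False):
    "pixel lines of the six spokes at wheel angle a, as a check"
    L=[]
    for k in range(6):
        t=np.radians(a+30+60*k); s=1 if back else -1
        L.append(proj(d,[(672+s*x,-20.3+r*np.sin(t),165-r*np.cos(t)) for x,r in((50,22),(6,102))]))
    return L
E
python3 -c "
from h import *
b=load('top5'); w=onx(b,(277.5,138.1)); print('cap',w,ang(w))
q=lambda x,y:(230+(x-399)/3.325-.4,95+y/3.99-.4)
for p in((500,205),(530,232),(560,255),(475,192),(700,215),(680,232)): print(p,q(*p),oncone(b,q(*p)))
for a in(140,146,152): print(a,[((l-[229.6,94.6])*[3.325,3.99]+[399,0]).round().tolist() for l in model(b,a)])
"
```

```text
cap [672.          10.03198785 213.97173777] (np.float64(148.2268615307539), np.float64(57.604345209479))
(500, 205) (259.97593984962407, 145.97844611528822) [(np.float64(113.5), 84)]
(530, 232) (268.9984962406015, 152.74536340852129) [(np.float64(108.1), 57)]
(560, 255) (278.021052631579, 158.50977443609023) [(np.float64(104.2), 32), (np.float64(34.1), 56)]
(475, 192) (252.45714285714286, 142.7203007518797) [(np.float64(108.3), 102)]
(700, 215) (320.1263157894737, 148.48471177944862) [(np.float64(279.8), 87)]
(680, 232) (314.11127819548875, 152.74536340852129) []
140 [[[594.0, 257.0], [574.0, 159.0]], [[619.0, 259.0], [698.0, 170.0]], [[623.0, 266.0], [710.0, 210.0]], [[602.0, 271.0], [616.0, 237.0]], [[578.0, 270.0], [505.0, 229.0]], [[573.0, 262.0], [477.0, 191.0]]]
146 [[[596.0, 257.0], [588.0, 158.0]], [[621.0, 259.0], [705.0, 174.0]], [[622.0, 267.0], [704.0, 214.0]], [[600.0, 272.0], [604.0, 238.0]], [[576.0, 269.0], [497.0, 226.0]], [[574.0, 262.0], [481.0, 187.0]]]
152 [[[599.0, 256.0], [602.0, 157.0]], [[622.0, 260.0], [711.0, 178.0]], [[621.0, 267.0], [697.0, 218.0]], [[597.0, 272.0], [592.0, 238.0]], [[574.0, 269.0], [490.0, 223.0]], [[575.0, 261.0], [487.0, 183.0]]]
```

The wheel is at about 148°, so about 32° remains. I stroke gently to y ≈ -28 first, and then measure with the tool out of the way.

Emit:
play_rows:
  increments:
    - [-1, [0, 1.2, 0.2], [0, 0, 0]]
    - [-1, [0, 1.5, 0.2], [0, 0, 0]]
    - [-1, [0, 1.5, 0], [0, 0, 0]]
    - [-1, [0, 1.5, 0], [0, 0, 0]]
    - [-1, [0, 1.0, 0], [0, 0, 0]]
    - [-1, [0, 0, 0], [0, 0, 0]]
    - [-1, [0.6, 0, -0.8], [0, 0, 0]]
    - [-1, [0.6, 0, -0.8], [0, 0, 0]]
    - [-1, [0.6, 0, -0.8], [0, 0, 0]]
    - [-1, [0, 0, 0], [0, 0, 0]]

```text
clock: 14.93
ee_pos: [623.7, 7.7, 242.2]
ee_rot: [[0.812, -0.15, 0.564], [-0.192, -0.981, 0.016], [0.551, -0.121, -0.826]]
force: [-0.3, 0.3, -0.7]
width: 0.2
gripper_force: 0.0
```

Emit:
play_rows:
  increments:
    - [-1, [0.7, 0, -0.7], [0, 0, 0]]
    - [-1, [0.7, 0, -0.6], [0, 0, 0]]
    - [-1, [0.4, -0.4, -0.1], [0, 0, 0]]
    - [-1, [0, -0.5, 0], [0, 0, 0]]
    - [-1, [0, -0.5, 0], [0, 0, 0]]
    - [-1, [0, -0.5, 0], [0, 0, 0]]
    - [-1, [0, -0.4, 0], [0, 0, 0]]
    - [-1, [0, -0.4, 0], [0, 0, 0]]
    - [-1, [0, -0.4, 0], [0, 0, 0]]
    - [-1, [0, -0.3, 0], [0, 0, 0]]

```text
clock: 15.77
ee_pos: [641.6, -26.2, 230.2]
ee_rot: [[0.811, -0.149, 0.566], [-0.192, -0.981, 0.016], [0.553, -0.121, -0.824]]
force: [0.1, 1.4, -0.8]
width: -0.3
gripper_force: 0.6
```

Emit:
play_rows:
  increments:
    - [-1, [0, -0.1, 0], [0, 0, 0]]
    - [-1, [0, 0.4, 0], [0, 0, 0]]
    - [-1, [-0.6, 0.4, 0.8], [0, 0, 0]]
    - [-1, [-0.6, 0, 0.8], [0, 0, 0]]
    - [-1, [-0.6, 0, 0.8], [0, 0, 0]]
    - [-1, [-0.6, 0, 0.8], [0, 0, 0]]
    - [-1, [-0.6, 0.5, 0.8], [0, 0, 0]]
    - [-1, [-0.6, 1.5, 0.8], [0, 0, 0]]
    - [-1, [0, 1.5, 0], [0, 0, 0]]
    - [-1, [0, 1.5, 0], [0, 0, 0]]

```text
clock: 16.6
ee_pos: [605.8, 31.6, 279.0]
ee_rot: [[0.81, -0.15, 0.567], [-0.192, -0.981, 0.015], [0.554, -0.121, -0.824]]
force: [1.1, -0.4, -0.7]
width: -0.1
gripper_force: 0.0
```

Emit:
play_rows:
  increments:
    - [-1, [0, 1.5, 0], [0, 0, 0]]
    - [-1, [0, 1.5, 0], [0, 0, 0]]
    - [-1, [0, 1.5, 0], [0, 0, 0]]
    - [-1, [0, 1.5, 0], [0, 0, 0]]
    - [-1, [0, 0, 0], [0, 0, 0]]

```text
clock: 17.02
ee_pos: [605.3, 96.2, 278.6]
ee_rot: [[0.812, -0.138, 0.567], [-0.183, -0.983, 0.022], [0.554, -0.122, -0.824]]
force: [0.6, 1.7, 0.7]
width: -0.2
gripper_force: 0.0
```

```bash
python3 -c "
from h import *
s=read_state(); print(s['ee_pos'],s['qpos'].round(1))
a=snap('side','side6');b=snap('top','top6')
a=a['pixels'][140:240,190:250,::-1];b=b['pixels'][105:175,235:345,::-1]
cv2.imwrite('pics/c6.png',np.hstack([cv2.resize(a,(250,420),interpolation=cv2.INTER_CUBIC),cv2.resize(b,(550,420),interpolation=cv2.INTER_CUBIC)]))"
```

```text
[605.27936067  96.23372298 278.64192336] [  24.     8.   -42.4  121.3   36.6   22.8 -146.9]
```

View pics/c6.png

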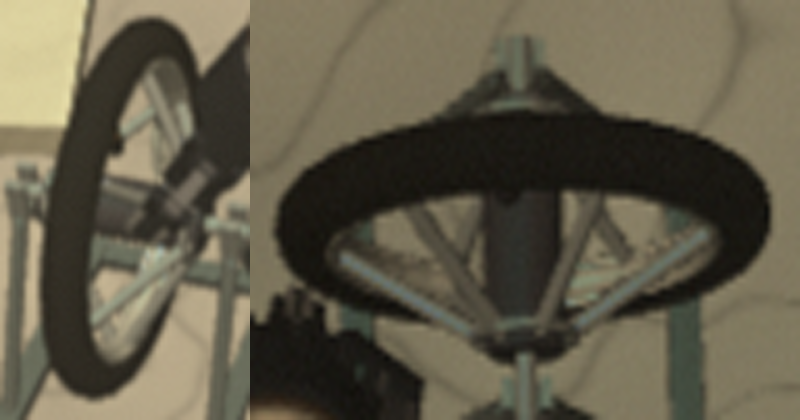

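The right half of the crop shows the two upper front spokes running from (485,310) to (412,210) and from (545,320) to (597,205), with the axle line at about column 522. The black cap is just visible at (510,190). The wheel is therefore still a little short of 180°. I'll measure it.

```bash
cat >> h.py <<'E'
def spokes(d,rng,cols=None):
    "edge-free measure: on rows across the spoke, take the greyest (least saturated) pixels, cast onto cone"
    p=d['pixels'].astype(float); sat=cv2.cvtColor(d['pixels'],cv2.COLOR_RGB2HSV)[...,1].astype(float)
    A=[];Rr=[];Sv=[];V=[]
    for y in range(105,175):
        for x in range(235,345):
            for a,r in oncone(d,(x,y)):
                if rng[0]<a<rng[1] and 40<r<80: A.append(a);Rr.append(r);Sv.append(sat[y,x]);V.append(p[y,x].mean())
    return map(np.array,(A,Rr,Sv,V))
E
python3 -c "
from h import *
b=load('top6'); q=lambda x,y:(235+(x-250+.5)/5-.5,105+(y+.5)/6-.5)
for p in((412,210),(430,238),(450,262),(470,290),(597,205),(583,240),(565,275),(400,297),(640,280)): print(p,oncone(b,q(*p)))
print('axle front y',onz(b,q(525,400),171),'rear',onz(b,q(518,40),171), 'cap',ang(onx(b,q(510,192))))
A,R,Sv,V=spokes(b,(110,240))
for t in range(110,240,4):
  k=(A>=t)&(A<t+4)
  if k.any(): print(t,k.sum(),Sv[k].mean().round(),V[k].mean().round())
"
```

```text
(412, 210) [(np.float64(142.5), 94)]
(430, 238) [(np.float64(141.4), 78)]
(450, 262) [(np.float64(142.3), 63)]
(470, 290) [(np.float64(141.9), 46)]
(597, 205) [(np.float64(204.8), 89)]
(583, 240) [(np.float64(205.7), 71)]
(565, 275) [(np.float64(204.7), 51)]
(400, 297) []
(640, 280) [(np.float64(263.6), 64), (np.float64(318.1), 103)]
axle front y [591.84933493 -19.68255058 171.        ] rear [759.08080625 -20.86563348 171.        ] cap (np.float64(173.86613594338556), np.float64(60.80950969986524))
110 9 71.0 75.0
114 12 70.0 80.0
118 12 69.0 84.0
122 13 66.0 89.0
126 14 66.0 92.0
130 15 68.0 90.0
134 13 64.0 88.0
138 17 60.0 75.0
142 17 59.0 73.0
146 16 61.0 68.0
150 19 65.0 78.0
154 19 63.0 75.0
158 16 61.0 60.0
162 19 56.0 45.0
166 20 47.0 42.0
170 20 36.0 44.0
174 18 30.0 45.0
178 24 34.0 44.0
182 17 53.0 41.0
186 18 54.0 38.0
190 19 59.0 33.0
194 18 62.0 55.0
198 18 60.0 83.0
202 20 59.0 78.0
206 18 61.0 74.0
210 17 61.0 99.0
214 15 61.0 103.0
218 16 60.0 100.0
222 14 61.0 100.0
226 15 61.0 104.0
230 14 60.0 107.0
234 12 63.0 106.0
238 6 66.0 105.0
```

Both the spoke pair (142°, 205°) and the cap give about 173.5°, so about 6.5° is left, which is about 7 mm more at the finger. I enter mid-gap at y ≈ -13 and push to y ≈ -34.5.

Emit:
play_rows:
  increments:
    - [-1, [0, -1.5, -0.2], [0, 0, 0]]
    - [-1, [0, -1.5, -0.3], [0, 0, 0]]
    - [-1, [0, -1.5, -0.3], [0, 0, 0]]
    - [-1, [0, -1.5, -0.3], [0, 0, 0]]
    - [-1, [0, -1.5, 0], [0, 0, 0]]
    - [-1, [0, -1.5, 0], [0, 0, 0]]
    - [-1, [0, -1.4, 0], [0, 0, 0]]
    - [-1, [0, -0.5, 0], [0, 0, 0]]
    - [-1, [0, 0, 0], [0, 0, 0]]
    - [-1, [0, 0, 0], [0, 0, 0]]

```text
clock: 17.95
ee_pos: [605.5, -21.4, 266.8]
ee_rot: [[0.811, -0.152, 0.565], [-0.194, -0.981, 0.015], [0.552, -0.122, -0.825]]
force: [0.3, 0.5, 0.7]
width: -0.2
gripper_force: 0.0
```

Emit:
play_rows:
  increments:
    - [-1, [0, 0.8, 0], [0, 0, 0]]
    - [-1, [0.6, 0, -0.8], [0, 0, 0]]
    - [-1, [0.6, 0, -0.8], [0, 0, 0]]
    - [-1, [0.6, 0, -0.8], [0, 0, 0]]
    - [-1, [0.7, 0, -0.6], [0, 0, 0]]
    - [-1, [0.7, 0, -0.6], [0, 0, 0]]
    - [-1, [0.4, 0, -0.1], [0, 0, 0]]
    - [-1, [0, 0, 0], [0, 0, 0]]

```text
clock: 18.62
ee_pos: [642.2, -10.2, 229.7]
ee_rot: [[0.812, -0.147, 0.565], [-0.19, -0.982, 0.018], [0.552, -0.122, -0.825]]
force: [0.2, 0.9, -0.3]
width: -0.2
gripper_force: 0.0
```

Emit:
play_rows:
  increments:
    - [-1, [0, -0.5, 0], [0, 0, 0]]
    - [-1, [0, -0.4, 0], [0, 0, 0]]
    - [-1, [0, -0.3, 0], [0, 0, 0]]
    - [-1, [0, -0.3, 0], [0, 0, 0]]
    - [-1, [0, -0.2, 0], [0, 0, 0]]
    - [-1, [0, 0, 0], [0, 0, 0]]
    - [-1, [0, 0, 0], [0, 0, 0]]

```text
clock: 19.2
ee_pos: [641.7, -29.3, 230.0]
ee_rot: [[0.811, -0.149, 0.566], [-0.192, -0.981, 0.016], [0.553, -0.121, -0.825]]
force: [-0.2, 0.3, -0.3]
width: -0.1
gripper_force: 0.0
```

Five more millimetres, then back out along the tool axis and clear away.

Emit:
play_rows:
  increments:
    - [-1, [0, -0.2, 0], [0, 0, 0]]
    - [-1, [0, -0.15, 0], [0, 0, 0]]
    - [-1, [0, -0.1, 0], [0, 0, 0]]
    - [-1, [0, -0.05, 0], [0, 0, 0]]
    - [-1, [0, 0, 0], [0, 0, 0]]
    - [-1, [0, 0, 0], [0, 0, 0]]

```text
clock: 19.7
ee_pos: [641.7, -33.6, 229.8]
ee_rot: [[0.811, -0.148, 0.565], [-0.191, -0.981, 0.016], [0.552, -0.121, -0.825]]
force: [-0.1, 1.3, 0.1]
width: -0.3
gripper_force: 0.3
```

Emit:
play_rows:
  increments:
    - [-1, [0, 0.4, 0], [0, 0, 0]]
    - [-1, [0, 0.4, 0], [0, 0, 0]]
    - [-1, [-0.6, 0.3, 0.8], [0, 0, 0]]
    - [-1, [-0.6, 0, 0.8], [0, 0, 0]]
    - [-1, [-0.6, 0, 0.8], [0, 0, 0]]
    - [-1, [-0.6, 0, 0.8], [0, 0, 0]]
    - [-1, [-0.6, 0, 0.8], [0, 0, 0]]
    - [-1, [-0.6, 0, 0.8], [0, 0, 0]]
    - [-1, [0, 1.5, 0], [0, 0, 0]]
    - [-1, [0, 1.5, 0], [0, 0, 0]]

```text
clock: 20.53
ee_pos: [605.8, 5.2, 278.6]
ee_rot: [[0.81, -0.153, 0.566], [-0.195, -0.981, 0.013], [0.554, -0.121, -0.824]]
force: [0.7, 0.3, -1.2]
width: 0.1
gripper_force: 0.0
```

Emit:
play_rows:
  increments:
    - [-1, [0, 1.5, 0], [0, 0, 0]]
    - [-1, [0, 1.5, 0], [0, 0, 0]]
    - [-1, [0, 1.5, 0], [0, 0, 0]]
    - [-1, [0, 1.5, 0], [0, 0, 0]]
    - [-1, [0, 1.5, 0], [0, 0, 0]]
    - [-1, [0, 1.5, 0], [0, 0, 0]]
    - [-1, [0, 0, 0], [0, 0, 0]]

```text
clock: 21.12
ee_pos: [605.2, 104.9, 278.6]
ee_rot: [[0.812, -0.137, 0.567], [-0.182, -0.983, 0.023], [0.554, -0.122, -0.824]]
force: [-0.5, 1.7, 1.0]
width: -0.3
gripper_force: 0.0
```

```bash
python3 -c "
from h import *
s=read_state(); print(s['ee_pos'],s['clock'])
b=snap('top','top7')
for i in ('top6','top7'):
  d=load(i); A,R,Sv,V=spokes(d,(125,225)); 
  print(i,[(t,int(V[(A>=t)&(A<t+3)].mean())) for t in range(125,225,3)])
b=b['pixels'][105:175,235:345,::-1]
cv2.imwrite('pics/c7.png',cv2.resize(b,(800,560),interpolation=cv2.INTER_CUBIC))"
```

```text
[605.16044021 104.90789127 278.59575638] 21.1167
top6 [(125, 93), (128, 91), (131, 88), (134, 87), (137, 74), (140, 74), (143, 72), (146, 66), (149, 74), (152, 81), (155, 72), (158, 61), (161, 50), (164, 41), (167, 42), (170, 44), (173, 44), (176, 45), (179, 43), (182, 41), (185, 39), (188, 36), (191, 32), (194, 51), (197, 77), (200, 85), (203, 75), (206, 71), (209, 90), (212, 107), (215, 101), (218, 100), (221, 103), (224, 93)]
top7 [(125, 90), (128, 90), (131, 94), (134, 100), (137, 90), (140, 86), (143, 72), (146, 72), (149, 67), (152, 65), (155, 73), (158, 68), (161, 56), (164, 43), (167, 42), (170, 44), (173, 44), (176, 44), (179, 43), (182, 41), (185, 39), (188, 36), (191, 33), (194, 45), (197, 66), (200, 85), (203, 86), (206, 86), (209, 74), (212, 68), (215, 85), (218, 103), (221, 104), (224, 93)]
```

View pics/c7.png

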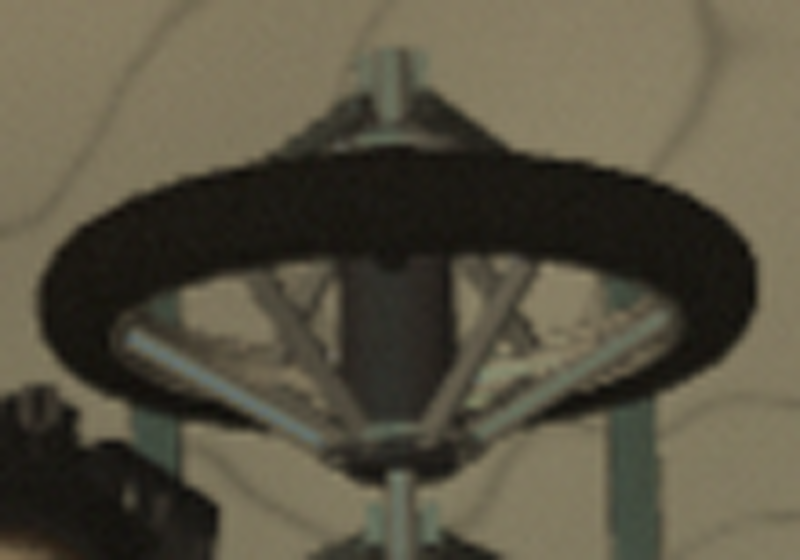

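The crop shows an almost symmetric wheel. The upper spokes run from (355,430) to (263,278) and from (430,435) to (524,272). The side spokes end at (130,335) and (665,318), and the cap is just under the tyre at (392,262).

```bash
python3 -c "
from h import *
b=load('top7'); q=lambda x,y:(235+(x+.5)/7.27-.5,105+(y+.5)/8-.5)
for p in((263,278),(290,322),(320,372),(345,412),(524,272),(500,315),(470,366),(445,410)): print(p,oncone(b,q(*p)))
print('cap',ang(onx(b,q(392,264))))
for a in(176,180,184):
  print(a,[((l-[234.5,104.5])*[7.27,8]).round().tolist() for l in model(b,a)])
# axle reference: same view
print(((proj(b,[(582,-20.3,165),(762,-20.3,165)])-[234.5,104.5])*[7.27,8]).round())
# spoke edges per image row: grey-level contrast vs row profile
g=cv2.cvtColor(b['pixels'],cv2.COLOR_RGB2GRAY)
for y in(142,146,150,154): print(y,g[y,262:315].tolist())
"
```

```text
(263, 278) [(np.float64(149.0), 92)]
(290, 322) [(np.float64(148.4), 74)]
(320, 372) [(np.float64(146.8), 52)]
(345, 412) [(np.float64(144.7), 34), (np.float64(13.6), 84)]
(524, 272) [(np.float64(209.2), 91)]
(500, 315) [(np.float64(209.5), 73)]
(470, 366) [(np.float64(209.5), 52)]
(445, 410) [(np.float64(210.1), 33), (np.float64(346.1), 83)]
cap (np.float64(178.2842499525856), np.float64(51.01843959366096))
176 [[[426.0, 436.0], [527.0, 242.0]], [[459.0, 448.0], [669.0, 310.0]], [[432.0, 462.0], [537.0, 382.0]], [[374.0, 465.0], [283.0, 395.0]], [[341.0, 453.0], [126.0, 338.0]], [[367.0, 439.0], [235.0, 258.0]]]
180 [[[430.0, 436.0], [544.0, 245.0]], [[459.0, 449.0], [668.0, 315.0]], [[428.0, 463.0], [522.0, 385.0]], [[370.0, 464.0], [267.0, 393.0]], [[341.0, 452.0], [124.0, 333.0]], [[370.0, 438.0], [252.0, 254.0]]]
184 [[[434.0, 437.0], [561.0, 248.0]], [[458.0, 450.0], [666.0, 321.0]], [[425.0, 463.0], [506.0, 388.0]], [[367.0, 464.0], [252.0, 391.0]], [[341.0, 451.0], [123.0, 327.0]], [[374.0, 437.0], [270.0, 250.0]]]
[[403. 566.]
 [389.  52.]]
142 [116, 116, 117, 116, 115, 117,
[... 192 characters left out ...]
 127, 125]
146 [89, 103, 112, 110, 113, 113, 115, 117, 116, 117, 103, 81, 71, 76, 72, 69, 91, 101, 99, 69, 45, 40, 45, 46, 48, 47, 45, 46, 46, 42, 39, 40, 38, 35, 29, 53, 101, 102, 91, 90, 84, 65, 65, 75, 77, 63, 96, 121, 114, 104, 109, 111, 115]
150 [86, 74, 80, 84, 84, 84, 88, 92, 92, 90, 88, 82, 71, 80, 79, 73, 76, 71, 77, 62, 41, 41, 44, 42, 46, 45, 44, 46, 44, 43, 42, 39, 35, 33, 29, 57, 87, 89, 77, 82, 111, 125, 129, 128, 130, 126, 125, 128, 123, 123, 104, 96, 101]
154 [52, 63, 75, 89, 103, 110, 108, 98, 85, 79, 81, 81, 80, 73, 69, 80, 95, 83, 75, 76, 73, 55, 44, 44, 46, 48, 46, 44, 46, 42, 41, 38, 47, 79, 91, 85, 67, 85, 113, 114, 94, 69, 64, 65, 87, 100, 106, 105, 96, 79, 60, 34, 24]
```

The four independent readings are 179.1° and 178.2° from the upper spokes, about 180.3° from the side spokes and 178.3° from the cap. The stem is at the top to within about a degree, the wheel is still, and the arm is clear, so I hand in.

```bash
python3 -c "
from h import *
print(close_job())"
```

```text
the job is handed in; nothing more can be done
None
```

I turned the wheel to about 179° (180° is straight up, measured to within about 1°) by pushing only on the front spokes. It was at rest with the arm clear when I handed the job in at about 21 s.

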